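Hang washed mugs on the drying rack and set the dryer

TASK

Hang every brown mug that stands in front of the drying rack by its handle on the rack, each on a hook of its own, and turn the numbered timer sleeve of the warm-air dryer to ten minutes for each mug (two mugs: 20, three mugs: 30), so that it rests in that notch. When the mugs hang still and the time is set, press the dryer's start button fully down and let it go; leave the other things on the table where they are.

Things in the scene. Friction and masses are not known exactly. Their poses are not given: they have to be found in the camera images.
- mug_1: brown pottery mug, 116 x 154 x 115 mm, 0.3 to 0.5 kg; two or three of the three are there, standing upright. Origin on the underside, under the middle of the 154 mm length; z up. The round body's axis is at local (0, +0.020), outer diameter 114 mm, open mouth at z = 0.115, rim wall about 8 mm thick. The strap handle is on the local -y side, in the plane x = 0, out to y = -0.077
- mug_2: brown pottery mug, 116 x 154 x 115 mm, 0.3 to 0.5 kg; two or three of the three are there, standing upright. Origin on the underside, under the middle of the 154 mm length; z up. The round body's axis is at local (0, +0.020), outer diameter 114 mm, open mouth at z = 0.115, rim wall about 8 mm thick. The strap handle is on the local -y side, in the plane x = 0, out to y = -0.077
- mug_3: brown pottery mug, 116 x 154 x 115 mm, 0.3 to 0.5 kg; two or three of the three are there, standing upright. Origin on the underside, under the middle of the 154 mm length; z up. The round body's axis is at local (0, +0.020), outer diameter 114 mm, open mouth at z = 0.115, rim wall about 8 mm thick. The strap handle is on the local -y side, in the plane x = 0, out to y = -0.077
- mug_1_loop (a point): point in the handle opening of mug_1, local (0, -0.057, 0.088) of the mug, where the hook's middle line lies when it hangs. The opening, looking along local x, runs from y = -0.037 (mug wall) to y = -0.064 and from z = 0.035 to z = 0.095; the strap is about 24 mm wide in x, 12 mm thick. Let go on the hook, a mug swings to hang with its foot down, about 62 degrees from upright, in a few seconds
- mug_2_loop (a point): point in the handle opening of mug_2, local (0, -0.057, 0.088) of the mug, where the hook's middle line lies when it hangs. The opening, looking along local x, runs from y = -0.037 (mug wall) to y = -0.064 and from z = 0.035 to z = 0.095; the strap is about 24 mm wide in x, 12 mm thick. Let go on the hook, a mug swings to hang with its foot down, about 62 degrees from upright, in a few seconds
- mug_3_loop (a point): point in the handle opening of mug_3, local (0, -0.057, 0.088) of the mug, where the hook's middle line lies when it hangs. The opening, looking along local x, runs from y = -0.037 (mug wall) to y = -0.064 and from z = 0.035 to z = 0.095; the strap is about 24 mm wide in x, 12 mm thick. Let go on the hook, a mug swings to hang with its foot down, about 62 degrees from upright, in a few seconds
- rack: wooden drying rack, fixed, 0.60 m wide along y; origin on the table under the front face of its hook bar, front faces local -x. Bar 56 mm high, middle at z = 0.215, with three hooks at local y = -0.18, 0, +0.18. Below: a drip tray 15 mm high, local x -0.12 to 0, y -0.25 to 0.25, and feet 20 mm high at y = +-0.272, out to x = -0.118; uprights behind the bar reach z = 0.25
- hook_1 (a point): on the middle line of hook 1 (1 to 3 from local -y to +y), 85 mm in front of the bar, z = 0.215, axes as the rack's. The hook is a rubber-dipped 14 mm rod: straight and level from the bar (local x = +0.085 of this point) to x = -0.013, then bent up to its tip's middle at x = -0.027, z = +0.016 (top of the tip at z = +0.023)
- hook_2 (a point): on the middle line of hook 2 (1 to 3 from local -y to +y), 85 mm in front of the bar, z = 0.215, axes as the rack's. The hook is a rubber-dipped 14 mm rod: straight and level from the bar (local x = +0.085 of this point) to x = -0.013, then bent up to its tip's middle at x = -0.027, z = +0.016 (top of the tip at z = +0.023)
- hook_3 (a point): on the middle line of hook 3 (1 to 3 from local -y to +y), 85 mm in front of the bar, z = 0.215, axes as the rack's. The hook is a rubber-dipped 14 mm rod: straight and level from the bar (local x = +0.085 of this point) to x = -0.013, then bent up to its tip's middle at x = -0.027, z = +0.016 (top of the tip at z = +0.023)
- dryer: warm-air dryer, fixed grey case 215 (x) x 200 (y) x 115 mm high, origin under its middle, front faces local -x; louvred outlet on its +y side. On its lid: the timer sleeve with its axis at local (0.030, 0.012) and the start button at local (-0.070, -0.068)
- sleeve (a joint): turn of the timer sleeve in rad: 0 when the numeral 0 stands at the white arrowhead on the lid (on the dryer's -x side), growing clockwise seen from above, 0.6 rad for each 10 minutes (10 at 0.6, 20 at 1.2, 30 at 1.8 to 60 at 3.6, then a stop). A spring ball holds it at each number with a notch (about 0.25 N m to pass); let go, it snaps to the nearest number. It starts at 50 or 60
- sleeve_grip (a point): on the sleeve's axis, at the height to grip. The sleeve is a black ribbed round grip, 50 mm in diameter, from 25 mm below to 17 mm above this point, over a flat 120 mm scale disc with white numerals 0 to 60 (disc top 25 mm below this point)
- start_button (a joint): push of the start button in m: 0 up, 0.006 fully down (about 5 N, springs back)
- start_button_top (a point): middle of the top of the start button, a 26 mm aluminium button on the dryer's lid near its front right corner, pressed straight down
- brush: brush with a red handle, 218 mm long, lying right of the dryer's front; bystander
- slip_bulb: dark rubber slip-trailing bulb, 96 mm long; bystander
- small_pot: small whitish pot, 60 mm across and 46 mm high; bystander
- rib: dark kidney-shaped rib, 86 mm long, 9 mm thick; bystander
- clay: lump of clay, 80 mm long, 53 mm high; bystander
- loop_tool: loop tool with a wooden handle, 183 mm long; bystander

How it is judged:
On the way, in this order (a step that is already met when the one before it is completed fails the run):
1. every mug present hangs still by its handle on a hook of its own and the timer sleeve stands at 20 for two mugs, at 30 for three (((x of mug_1_loop in the frame of hook_1 between -0.035 and 0.045 m and y of mug_1_loop in the frame of hook_1 between -0.022 and 0.022 m and z of mug_1_loop in the frame of hook_1 between -0.022 and 0.022 m) or (x of mug_1_loop in the frame of hook_2 between -0.035 and 0.045 m and y of mug_1_loop in the frame of hook_2 between -0.022 and 0.022 m and z of mug_1_loop in the frame of hook_2 between -0.022 and 0.022 m) or (x of mug_1_loop in the frame of hook_3 between -0.035 and 0.045 m and y of mug_1_loop in the frame of hook_3 between -0.022 and 0.022 m and z of mug_1_loop in the frame of hook_3 between -0.022 and 0.022 m)) and contact force between each of mug_1, mug_2, mug_3 and rack above 1 N and height (world z) of each of mug_1, mug_2, mug_3 above 0.06 m and linear speed of each of mug_1, mug_2, mug_3 below 0.05 m/s and ((x of mug_2_loop in the frame of hook_1 between -0.035 and 0.045 m and y of mug_2_loop in the frame of hook_1 between -0.022 and 0.022 m and z of mug_2_loop in the frame of hook_1 between -0.022 and 0.022 m) or (x of mug_2_loop in the frame of hook_2 between -0.035 and 0.045 m and y of mug_2_loop in the frame of hook_2 between -0.022 and 0.022 m and z of mug_2_loop in the frame of hook_2 between -0.022 and 0.022 m) or (x of mug_2_loop in the frame of hook_3 between -0.035 and 0.045 m and y of mug_2_loop in the frame of hook_3 between -0.022 and 0.022 m and z of mug_2_loop in the frame of hook_3 between -0.022 and 0.022 m)) and ((x of mug_3_loop in the frame of hook_1 between -0.035 and 0.045 m and y of mug_3_loop in the frame of hook_1 between -0.022 and 0.022 m and z of mug_3_loop in the frame of hook_1 between -0.022 and 0.022 m) or (x of mug_3_loop in the frame of hook_2 between -0.035 and 0.045 m and y of mug_3_loop in the frame of hook_2 between -0.022 and 0.022 m and z of mug_3_loop in the frame of hook_2 between -0.022 and 0.022 m) or (x of mug_3_loop in the frame of hook_3 between -0.035 and 0.045 m and y of mug_3_loop in the frame of hook_3 between -0.022 and 0.022 m and z of mug_3_loop in the frame of hook_3 between -0.022 and 0.022 m)) and distance between mug_1_loop and mug_2_loop above 0.08 m and distance between each of mug_1_loop, mug_2_loop and mug_3_loop above 0.08 m and (height (world z) of mug_1 above 0.06 m or value of joint sleeve between 1.05 and 1.35 rad) and (height (world z) of mug_2 above 0.06 m or value of joint sleeve between 1.05 and 1.35 rad) and (height (world z) of mug_3 above 0.06 m or value of joint sleeve between 1.05 and 1.35 rad) and ((height (world z) of mug_1 below 0.06 m and value of joint sleeve above -0.1 rad) or (height (world z) of mug_2 below 0.06 m and value of joint sleeve above -0.1 rad) or (height (world z) of mug_3 below 0.06 m and value of joint sleeve above -0.1 rad) or value of joint sleeve between 1.65 and 1.95 rad)), for 0.3 s.
2. then the start button is pressed fully down (((x of mug_1_loop in the frame of hook_1 between -0.035 and 0.045 m and y of mug_1_loop in the frame of hook_1 between -0.022 and 0.022 m and z of mug_1_loop in the frame of hook_1 between -0.022 and 0.022 m) or (x of mug_1_loop in the frame of hook_2 between -0.035 and 0.045 m and y of mug_1_loop in the frame of hook_2 between -0.022 and 0.022 m and z of mug_1_loop in the frame of hook_2 between -0.022 and 0.022 m) or (x of mug_1_loop in the frame of hook_3 between -0.035 and 0.045 m and y of mug_1_loop in the frame of hook_3 between -0.022 and 0.022 m and z of mug_1_loop in the frame of hook_3 between -0.022 and 0.022 m)) and contact force between each of mug_1, mug_2, mug_3 and rack above 1 N and height (world z) of each of mug_1, mug_2, mug_3 above 0.06 m and ((x of mug_2_loop in the frame of hook_1 between -0.035 and 0.045 m and y of mug_2_loop in the frame of hook_1 between -0.022 and 0.022 m and z of mug_2_loop in the frame of hook_1 between -0.022 and 0.022 m) or (x of mug_2_loop in the frame of hook_2 between -0.035 and 0.045 m and y of mug_2_loop in the frame of hook_2 between -0.022 and 0.022 m and z of mug_2_loop in the frame of hook_2 between -0.022 and 0.022 m) or (x of mug_2_loop in the frame of hook_3 between -0.035 and 0.045 m and y of mug_2_loop in the frame of hook_3 between -0.022 and 0.022 m and z of mug_2_loop in the frame of hook_3 between -0.022 and 0.022 m)) and ((x of mug_3_loop in the frame of hook_1 between -0.035 and 0.045 m and y of mug_3_loop in the frame of hook_1 between -0.022 and 0.022 m and z of mug_3_loop in the frame of hook_1 between -0.022 and 0.022 m) or (x of mug_3_loop in the frame of hook_2 between -0.035 and 0.045 m and y of mug_3_loop in the frame of hook_2 between -0.022 and 0.022 m and z of mug_3_loop in the frame of hook_2 between -0.022 and 0.022 m) or (x of mug_3_loop in the frame of hook_3 between -0.035 and 0.045 m and y of mug_3_loop in the frame of hook_3 between -0.022 and 0.022 m and z of mug_3_loop in the frame of hook_3 between -0.022 and 0.022 m)) and (height (world z) of mug_1 above 0.06 m or value of joint sleeve between 1.05 and 1.35 rad) and (height (world z) of mug_2 above 0.06 m or value of joint sleeve between 1.05 and 1.35 rad) and (height (world z) of mug_3 above 0.06 m or value of joint sleeve between 1.05 and 1.35 rad) and ((height (world z) of mug_1 below 0.06 m and value of joint sleeve above -0.1 rad) or (height (world z) of mug_2 below 0.06 m and value of joint sleeve above -0.1 rad) or (height (world z) of mug_3 below 0.06 m and value of joint sleeve above -0.1 rad) or value of joint sleeve between 1.65 and 1.95 rad) and value of joint start_button above 0.0045 m), for 0.05 s.
At the end, for the whole second after the job is handed in: every mug present hangs still by its handle on its own hook (handle point within 22 mm of the hook's middle line); the sleeve is within 0.15 rad of 20 (two mugs) or 30 (three); the button is up; other loose things are within 60 mm of where they were (all of step 1 and value of joint start_button below 0.002 m and distance of each of brush, slip_bulb, small_pot, rib, clay, loop_tool from where it was at the start of the episode below 0.06 m); the robot touches nothing.
It fails at once if a bystander (brush, bulb, pot, rib, clay, loop tool) is moved by more than 60 mm (distance of any of brush, slip_bulb, small_pot, rib, clay, loop_tool from where it was at the start of the episode above 0.06 m).
Of mug_1, mug_2, mug_3 only 2 to 3 are there at a start; the rules pass over those that are not, and their reading is None.
At some moment in a run one of mug_1, mug_2, mug_3 may be knocked a few centimetres aside while the robot is not near it.
It also fails if it takes over 208 s, if anything falls off the work surface, if the arm or the gripper's body presses on something with over 40 N, if the wrist force passes 120 N, or if a joint passes its speed limit or range.

ROBOT

A 7-joint arm with a two-finger parallel gripper is mounted at the origin on a cart in front of the work surface, level with it; the furniture and walls round the work are solid. World frame = base frame: x ahead of the robot, y to its left, z up, the work surface at z = 0. Lengths are in m, angles in rad, forces in N, time in s.
With the tool pointing down it reaches from about 0.4 to 0.85 m from the base axis. Payload 4.5 kg.
Tool frame: the origin (TCP) lies midway between the tips of the shut fingers; the grasp point (between the pads) lies 19 mm behind it; z points along the fingers, y is the line along which they close (so a half turn about z gives the same grasp; the last joint's range is limited). The gripper opens to 88 mm and grips with 3 to 60 N. Pads are 18 mm wide; open, the fingers measure 123 mm over their backs; the gripper's body (75 mm by 187 mm) begins 45 mm behind the grasp point.
Start: joints at [-1.161, 0.689, -0.195, 1.565, 0.157, 0.902, -0.215], TCP at [0.229, 0.581, 0.239] pointing down, gripper open.
Joint ranges: [-3.01, 3.01], [-0.46, 2.08], [-1.47, 1.51], [0.13, 2.56], [-1, 4.14], [0.04, 2.09], [-2.66, 2.66]. Speed limits (rad/s): [2.57, 2.57, 3.14, 3.14, 3.14, 3.14, 3.14].

INTERFACE

Orientations are given as a 3x3 rotation matrix whose columns are the frame's x, y, z axes.
In Python, from plant import bot gives the robot as it stands.
- The arm moves only by the tool move_arm, never from a script. Its argument "commands" is a list that holds one entry, the list of rows, each a list of 5 numbers: the closure, from 0 (fully open) to 1 (shut), then the shift along the world's x, y, z as a fraction of full scale, then the turn about the world's z as a fraction of full scale. A call has 1 to 12 rows; each row shifts and turns the commanded pose from where the row before left it; what a row does not reach is not made up. Full scale, the value 1, is 500 mm for a shift and 10 degrees for a turn. A row lasts 1/8 s, in which the tool goes at most 62.5 mm and 10.7 degrees, less where a joint would pass 70% of its speed; a pose out of reach is approached as far as the arm can. A call with a number of a shift or a turn outside -1 to 1 is refused whole. A call with a gripper value outside its range is refused whole. The fingers move at their own pace and stop on an object; "grip_force" is the grip in N (left out, the last holds). Time passes only in rows, so rows that do not move let the fingers close. It gives the time, the measured TCP pose, the force, the opening and the grip force at its end, in the units of the state.
- bot.state(): the state, without advancing time (a new reading comes with each control period).
- bot.read_camera(name): name is "side" or "top"; returns the picture (400x640x3 uint8, blue, green, red); there is no depth.
- bot.camera_model(name): a dict with "mtx" (3x3 intrinsics, pixels), "position" and "orientation" of the camera in the world. Camera axes: x right, y up, looking along -z (the intrinsics and any distortion apply to the point x, -y, -z); pixel columns grow to the right and rows downward; lengths in m; the calibration is good to about 2 mm. A picture is of the moment at which its call begins. camera_model takes no time and is no camera call.
- bot.sign_off(): hands the job in; it is judged then, once.
The state is a dict: "t": time; "joint_pos": joint angles; "joint_velocities": joint speeds; "joint_efforts": joint torques, N m; "tcp_pos": TCP position; "eef_rot": TCP orientation; "contact_force": force on the tool from outside, world axes, zero at the start; "ft_torque": the same for the moment, N m; "finger_gap": opening from 0.0 (shut) to 1.0 (fully open); "grasp_force": force on a finger pad.
Only numpy, scipy, OpenCV 4.12 (cv2) and the standard library are available. Lean on these libraries where they do the work, as an engineer would, in place of code of your own. Each camera call takes 0.05 s, during which the arm holds its last target. There are 200 camera calls.

## Working session

There is one attempt and no reset: what is moved stays moved. The work goes in short steps, Python scripts to look and compute and a tool call to move; the robot and the scene stay as the last step left them, time stands still between calls to the robot, and variables do not carry over. Pictures are saved under pics/ and viewed, at most 14 in all, crops included, and the job is handed in when it is done.

Besides the shell and the picture viewer there is one more tool, called as name(argument=value, ...) on one line, values as JSON. move_arm: Moves the arm, as the interface text tells. Its arguments: {"type":"object","properties":{"commands":{"type":"array"},"grip_force":{"type":"number"}},"required":["commands"]}

```bash
ls; mkdir -p pics; python3 - <<'E'
from plant import bot
import cv2
s=bot.state();print(s['t'],s['tcp_pos'],s['eef_rot'],s['finger_gap'])
for n in('top','side'):
    cv2.imwrite(f'pics/{n}0.png',bot.read_camera(n)); print(bot.camera_model(n))
E
```

```text
pics
0.0 [0.22919461 0.58078225 0.23789596] [[-9.30255160e-01  3.66912846e-01 -5.47970316e-04]
 [ 3.66913228e-01  9.30253489e-01 -1.76894445e-03]
 [-1.39297143e-04 -1.84662726e-03 -9.99998285e-01]] 0.999437357335409
{'mtx': array([[363.55152908,   0.        , 324.93509289],
       [  0.        , 363.55152908, 197.3707055 ],
       [  0.        ,   0.        ,   1.        ]]), 'position': array([0.21178231, 0.03141733, 1.54943466]), 'orientation': array([[-0.03712154,  0.9734682 , -0.22579118],
       [-0.99929809, -0.03502331,  0.01329287],
       [ 0.00503223,  0.22612614,  0.97408503]])}
{'mtx': array([[488.02533457,   0.        , 323.25304177],
       [  0.        , 488.02533457, 201.48944494],
       [  0.        ,   0.        ,   1.        ]]), 'position': array([ 0.00979161, -1.41548934,  1.06712634]), 'orientation': array([[ 0.93828744,  0.17105385, -0.30059484],
       [-0.34576716,  0.48368601, -0.80404783],
       [ 0.00785804,  0.85836381,  0.51298131]])}
```

View pics/top0.png

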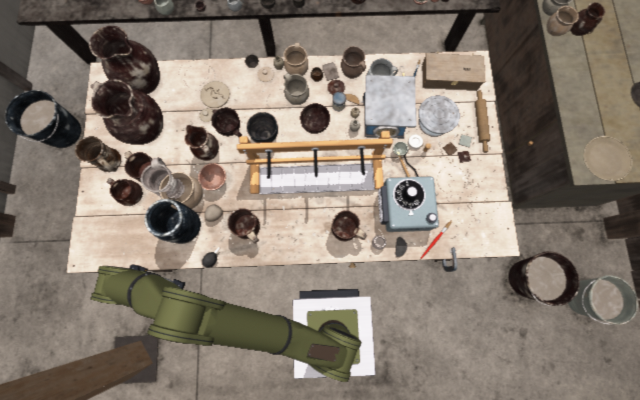

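View pics/side0.png

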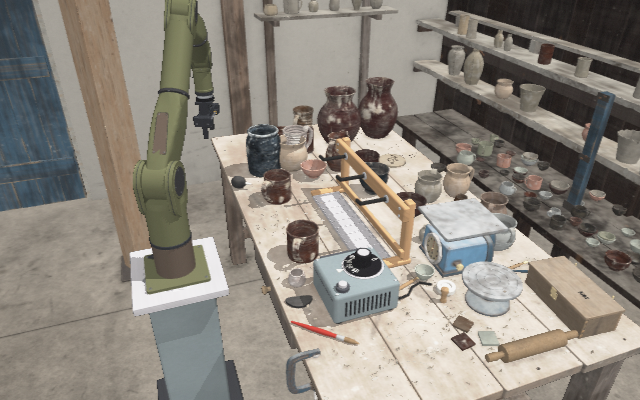

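Two brown mugs stand in front of the rack, at about (243,222) and (346,225) in the top view. The rack is at (240–395, 135–195) and the dryer at (410,203). I'll enlarge both views to measure them.

```bash
cat > h.py <<'E'
from plant import bot
import numpy as np, cv2
C={n:bot.camera_model(n) for n in('top','side')}
def ray(n,px):
    c=C[n];K=c['mtx'];d=np.array([(px[0]-K[0,2])/K[0,0],-(px[1]-K[1,2])/K[1,1],-1.])
    return c['position'],c['orientation']@d
def plane(n,px,z):
    o,d=ray(n,px);return o+d*(z-o[2])/d[2]
def proj(n,p):
    c=C[n];q=c['orientation'].T@(np.asarray(p,float)-c['position']);K=c['mtx']
    return np.array([K[0,0]*q[0]/-q[2]+K[0,2],K[1,1]*-q[1]/-q[2]+K[1,2]])
def tri(a,b):
    o1,d1=ray('top',a);o2,d2=ray('side',b)
    A=np.stack([d1,-d2],1);t=np.linalg.lstsq(A,o2-o1,rcond=None)[0]
    p,q=o1+t[0]*d1,o2+t[1]*d2;return (p+q)/2,np.linalg.norm(p-q)
def crop(n,x0,y0,x1,y1,s,out,img=None):
    if img is None: img=bot.read_camera(n)
    cv2.imwrite(out,cv2.resize(img[y0:y1,x0:x1],None,fx=s,fy=s,interpolation=cv2.INTER_CUBIC))
E
python3 - <<'E'
from h import *
crop('top',200,125,460,265,3,'pics/t1.png',cv2.imread('pics/top0.png'))
crop('side',220,120,420,320,3,'pics/s1.png',cv2.imread('pics/side0.png'))
E
```

```text
(no output)
```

View pics/t1.png

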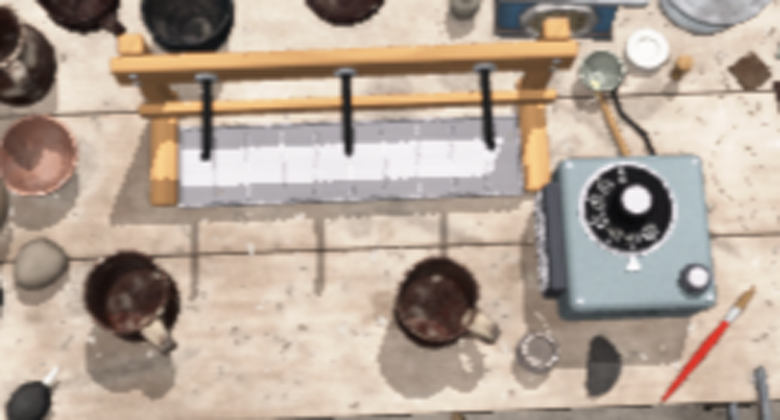

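View pics/s1.png

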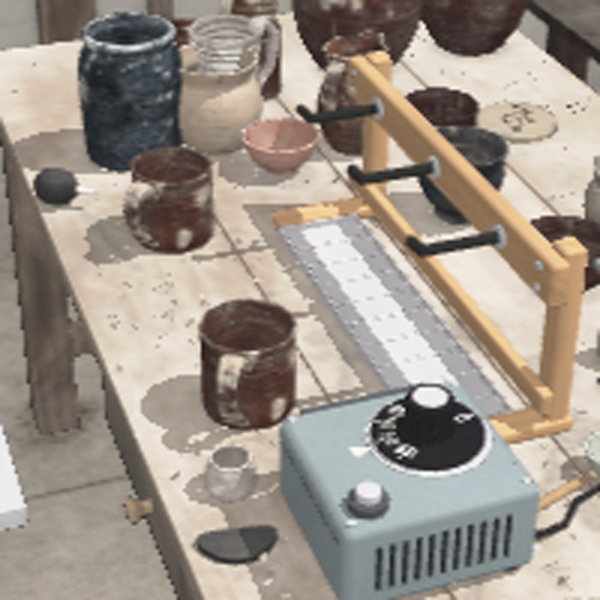

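```bash
cat > meas.py <<'E'
from h import *
from scipy.optimize import least_squares
T=lambda u,v:(200+(u+.5)/3-.5,125+(v+.5)/3-.5)
S=lambda u,v:(220+(u+.5)/3-.5,120+(v+.5)/3-.5)
def mugs(img,guess,out=None):
    """rim centre and handle direction from the top picture"""
    h=cv2.cvtColor(img,cv2.COLOR_BGR2HSV).astype(int);b,g,r=[img[...,i].astype(int) for i in range(3)]
    m=((r-b>12)&(r<135)&(h[...,2]<135)&(r-g>14)).astype(np.uint8)
    res=[]
    for gx,gy in guess:
        w=np.zeros_like(m);cv2.circle(w,(int(gx),int(gy)),22,1,-1)
        k=cv2.morphologyEx(m*w,cv2.MORPH_CLOSE,np.ones((3,3),np.uint8))
        n,l,s,_=cv2.connectedComponentsWithStats(k);i=1+np.argmax(s[1:,4]);k=(l==i).astype(np.uint8)
        c=max(cv2.findContours(k,0,cv2.CHAIN_APPROX_NONE)[0],key=cv2.contourArea)
        P=np.array([plane('top',p,0.115)[:2] for p in c[:,0]])
        f=least_squares(lambda q:np.hypot(*(P-q[:2]).T)-q[2],[*P.mean(0),.055],loss='soft_l1',f_scale=.002)
        res.append((f.x.round(4),np.abs(f.fun).mean().round(4),s[i]))
        if out is not None: cv2.drawContours(out,[c],-1,(0,255,0),1)
    return res
E
python3 - <<'E'
from meas import *
tt=[(206,157),(348,152),(491,148)];st=[(303,111),(354,172),(412,242)]
tb=[(206,77),(347,72),(485,68)];sb=[(378,109),(435,167),(500,237)]
for i in range(3):
    for a,b in((tt,st),(tb,sb)): print(3-i,[x.round(4) if hasattr(x,'round') else x for x in tri(T(*a[i]),S(*b[i]))])
print('sleeve',tri(T(635,200),S(433,393)),'btn',tri(T(696,275),S(370,490)))
img=cv2.imread('pics/top0.png')
for r in mugs(img,[(243,223),(346,225)],img):print(r)
for p in[(165,342),(487,329)]:print('handle tip',[plane('top',T(*p),z).round(3) for z in(.06,.1)])
crop('top',200,190,460,265,3,'pics/m1.png',img)
E
```

```text
3 [array([0.607 , 0.2233, 0.2299]), np.float64(0.0056)]
3 [array([0.7172, 0.2257, 0.2149]), np.float64(0.0017)]
2 [array([0.6079, 0.0446, 0.2285]), np.float64(0.0061)]
2 [array([0.7175, 0.0429, 0.2174]), np.float64(0.0032)]
1 [array([ 0.6059, -0.1359,  0.2307]), np.float64(0.006)]
1 [array([ 0.7176, -0.1363,  0.2158]), np.float64(0.0038)]
sleeve (array([ 0.54747318, -0.32753894,  0.1699412 ]), np.float64(0.0076846323724972295)) btn (array([ 0.44905256, -0.40714955,  0.13443849]), np.float64(0.0027597618909461414))
(array([0.452 , 0.3439, 0.0563]), np.float64(0.0075), array([228, 209,  32,  32, 515], dtype=int32))
(array([ 0.426 , -0.0655,  0.0573]), np.float64(0.0058), array([331, 206,  30,  36, 655], dtype=int32))
handle tip [array([0.394, 0.305, 0.06 ]), array([0.389, 0.298, 0.1  ])]
handle tip [array([ 0.396, -0.135,  0.06 ]), array([ 0.391, -0.131,  0.1  ])]
```

View pics/m1.png

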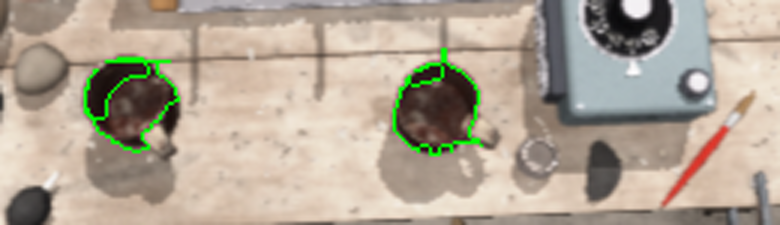

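```bash
sed -i 's/^    m=.*/    m=((h[...,2]<85)|((r-b>25)\&(r<150)\&(r-g>14))).astype(np.uint8)/; s/k=cv2.morphologyEx(m\*w,cv2.MORPH_CLOSE,np.ones((3,3),np.uint8))/k=cv2.morphologyEx(m*w,cv2.MORPH_OPEN,np.ones((5,5),np.uint8))/' meas.py
python3 - <<'E'
from meas import *
img=cv2.imread('pics/top0.png');o=img.copy()
for r in mugs(img,[(243,223),(346,225)],o):
    print(r); q=r[0]
    cs=np.array([proj('top',[q[0]+.057*np.cos(a),q[1]+.057*np.sin(a),.115]) for a in np.arange(0,6.3,.2)])
    R=lambda s:np.round((cs-[200,190]+.5)*s-.5).astype(int)
    big=cv2.resize(img[190:265,200:460],None,fx=3,fy=3,interpolation=cv2.INTER_CUBIC) if 'big' not in dir() else big
    for p in R(3): cv2.circle(big,tuple(map(int,p)),1,(0,255,255),-1)
S2=cv2.resize(o[190:265,200:460],None,fx=3,fy=3)
cv2.imwrite('pics/m2.png',np.vstack([big,S2]))
E
```

```text
(array([0.4474, 0.344 , 0.0611]), np.float64(0.0068), array([228, 208,  31,  36, 733], dtype=int32))
(array([ 0.4276, -0.0631,  0.0571]), np.float64(0.0037), array([331, 211,  29,  30, 633], dtype=int32))
```

View pics/m2.png

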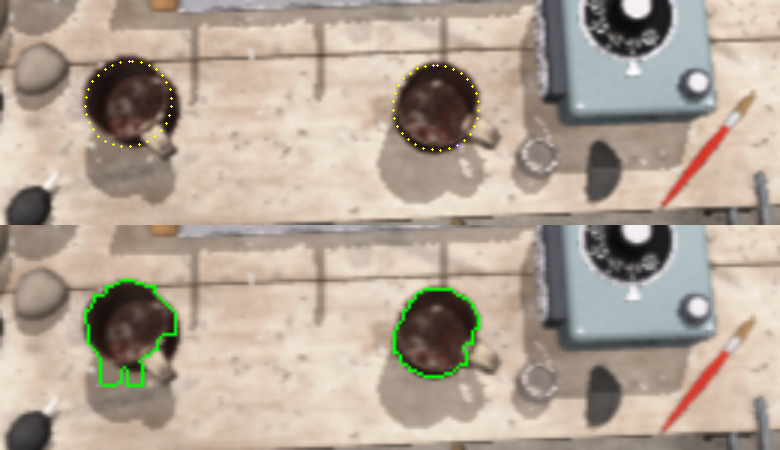

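```bash
python3 - <<'E'
from h import *
t=cv2.imread('pics/top0.png');s=cv2.imread('pics/side0.png')
f=lambda i,x,y:cv2.resize(i[y:y+45,x:x+60],None,fx=6,fy=6,interpolation=cv2.INTER_CUBIC)
cv2.imwrite('pics/z.png',np.vstack([np.hstack([f(t,215,202),f(t,320,202)]),np.hstack([f(s,252,164),f(s,272,217)])]))
E
```

```text
(no output)
```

View pics/z.png

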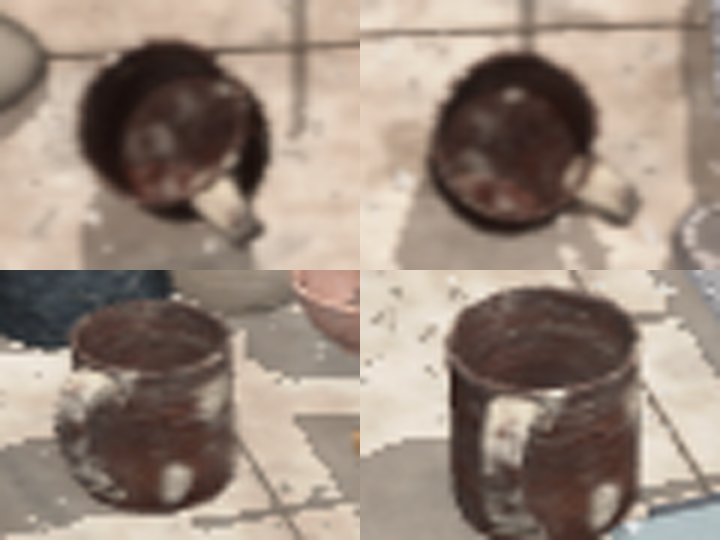

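```bash
python3 - <<'E'
from h import *
Z=lambda u,v,x,y:(x+(u+.5)/6-.5,y+(v+.5)/6-.5)
for nm,c,pts in(('A',(.450,.344),[Z(207,190,215,202),Z(236,225,215,202)]),('B',(.429,-.0635),[Z(220,175,320,202),Z(262,203,320,202)])):
    P=[plane('top',p,.104)[:2] for p in pts]
    for p in P:d=p-c;print(nm,p.round(4),np.hypot(*d).round(4),np.degrees(np.arctan2(d[1],d[0])).round(1))
    d=P[1]-P[0];print(np.degrees(np.arctan2(d[1],d[0])).round(1))
def side(u,v,x,y,z,c):
    p=plane('side',Z(u,v,x,y),z)[:2];d=p-c;print('side',p.round(4),np.hypot(*d).round(4),np.degrees(np.arctan2(d[1],d[0])).round(1))
side(90,110,252,164,.104,np.array([.45,.344]))
side(150,137,272,217,.104,np.array([.429,-.0635]))
# rim in side: left/right extremes ray on z=.115
for (l,r,t,b,x,y) in((72,235,30,103,252,164),(86,276,18,122,272,217)):
    print('rim centre side',plane('side',Z((l+r)/2,(t+b)/2,x,y),.115).round(4))
E
```

```text
A [0.411  0.3193] 0.0462 -147.7
A [0.387  0.2999] 0.0769 -145.0
-141.0
B [ 0.4054 -0.1083] 0.0507 -117.7
B [ 0.3857 -0.1352] 0.0837 -121.1
-126.3
side [0.4085 0.3193] 0.0483 -149.2
side [ 0.4016 -0.1116] 0.0554 -119.6
rim centre side [0.4616 0.3463 0.115 ]
rim centre side [ 0.4343 -0.0686  0.115 ]
```

Positions at the rim height: mug A has its axis at about (0.453, 0.345) with the handle toward −145°. Mug B is at (0.430, −0.065) with the handle toward −120°. The hook points are at x ≈ 0.634, y ≈ 0.2245, 0.044 and −0.136. I'll start with mug A, pinching its rim on the side opposite the handle.

move_arm(commands=[[[0,0.067,-0.0515,0,-0.42],[0,0.067,-0.0515,0,-0.42],[0,0.067,-0.0515,0,-0.42],[0,0.067,-0.0515,0,-0.42],[0,0.067,-0.0515,0,-0.42],[0,0.067,-0.0515,0,-0.42],[0,0.067,-0.0515,0,-0.42],[0,0.067,-0.0515,0,-0.42],[0,0,0,0,0],[0,0,0,0,0]]], grip_force=50)

```text
t: 1.35
tcp_pos: [0.4964, 0.376, 0.2383]
eef_rot: [[-0.573, 0.82, -0.001], [0.82, 0.573, 0.0], [0.001, -0.001, -1.0]]
contact_force: [-0.8, 0.2, 0.8]
finger_gap: 1.002
grasp_force: 0.0
```

```bash
cat > st.py <<'E'
from h import *
s=bot.state();R=s['eef_rot'];print(round(s['t'],2),s['tcp_pos'].round(4),'yaw_y',np.degrees(np.arctan2(R[1,1],R[0,1])).round(1),'gap',round(s['finger_gap']*88,1),'grip',s['grasp_force'],'F',np.round(s['contact_force'],1),np.round(s['joint_pos'],2))
E
python3 st.py
```

```text
1.35 [0.4964 0.376  0.2383] yaw_y 34.9 gap 88.1 grip 0.0 F [-0.8  0.2  0.8] [-0.69  0.68 -0.06  1.58  0.05  0.88 -0.16]
```

```bash
cat > chk.py <<'E'
from h import *
a=cv2.imread('pics/side0.png');b=bot.read_camera('side')
for n,(x,y,X,Y) in{'A':(255,165,298,208),'B':(280,215,325,268)}.items():
    print(n,cv2.absdiff(a[y:Y,x:X],b[y:Y,x:X]).mean().round(2))
E
python3 chk.py
```

```text
A 1.31
B 0.93
```

move_arm(commands=[[[0,0,0,-0.078,0],[0,0,0,-0.078,0],[0,0,0,-0.078,0],[0,0,0,-0.078,0],[0,0,0,0,0],[0,0,0,0,0]]], grip_force=55)

```text
t: 2.15
tcp_pos: [0.4974, 0.3768, 0.084]
eef_rot: [[-0.573, 0.82, 0.001], [0.82, 0.573, 0.002], [0.001, 0.002, -1.0]]
contact_force: [0.6, 0.6, 0.2]
finger_gap: 1.004
grasp_force: 0.0
```

move_arm(commands=[[[1,0,0,0,0],[1,0,0,0,0],[1,0,0,0,0],[1,0,0,0,0],[1,0,0,0,0],[1,0,0,0,0],[1,0,0,0,0],[1,0,0,0,0]]], grip_force=55)

```text
t: 3.15
tcp_pos: [0.4992, 0.3765, 0.0836]
eef_rot: [[-0.572, 0.82, 0.004], [0.82, 0.572, 0.002], [-0.0, 0.004, -1.0]]
contact_force: [3.4, 0.5, 3.7]
finger_gap: 0.142
grasp_force: 51.2
```

```bash
python3 st.py
```

```text
3.15 [0.4992 0.3765 0.0836] yaw_y 34.9 gap 12.5 grip 51.20959947518713 F [3.4 0.5 3.7] [-0.69  0.89 -0.05  1.69  0.07  0.56 -0.18]
```

move_arm(commands=[[[1,0,0,0.02,0],[1,0,0,0.05,0],[1,0,0,0.05,0],[1,0,0,0.05,0],[1,0,0,0.05,0],[1,0,0,0.05,0],[1,0,0,0.046,0],[1,0,0,0,0],[1,0,0,0,0]]], grip_force=58)

```text
t: 4.28
tcp_pos: [0.4962, 0.3746, 0.2394]
eef_rot: [[-0.572, 0.82, -0.002], [0.82, 0.572, -0.002], [-0.0, -0.003, -1.0]]
contact_force: [-0.3, 0.6, -5.1]
finger_gap: 0.135
grasp_force: 56.3
```

move_arm(commands=[[[1,0.0078,-0.0071,0,0.55],[1,0.0078,-0.0071,0,0.55],[1,0.0078,-0.0071,0,0.55],[1,0.0078,-0.0071,0,0.55],[1,0.0078,-0.0071,0,0.55],[1,0.0078,-0.0071,0,0.55],[1,0.0078,-0.0071,0,0.55],[1,0.0078,-0.0071,0,0.55],[1,0,0,0,0.55],[1,0,0,0,0.55],[1,0,0,0,0],[1,0,0,0,0]]])

```text
t: 5.78
tcp_pos: [0.528, 0.3467, 0.2398]
eef_rot: [[-1.0, 0.004, -0.002], [0.004, 1.0, -0.001], [0.002, -0.001, -1.0]]
contact_force: [0.8, 0.6, -3.8]
finger_gap: 0.132
grasp_force: 56.2
```

```bash
python3 st.py; python3 - <<'E'
from h import *
t=bot.read_camera('top');s=bot.read_camera('side')
cv2.imwrite('pics/top2.png',t);cv2.imwrite('pics/side2.png',s)
f=lambda i,x,y:cv2.resize(i[y:y+75,x:x+95],None,fx=4,fy=4,interpolation=cv2.INTER_CUBIC)
cv2.imwrite('pics/z2.png',np.hstack([f(t,205,140),f(s,260,115)]))
E
```

```text
5.78 [0.528  0.3467 0.2398] yaw_y 89.8 gap 11.6 grip 56.21859454004152 F [ 0.8  0.6 -3.8] [-0.47  0.71 -0.34  1.54  0.27  0.94  0.67]
```

View pics/z2.png

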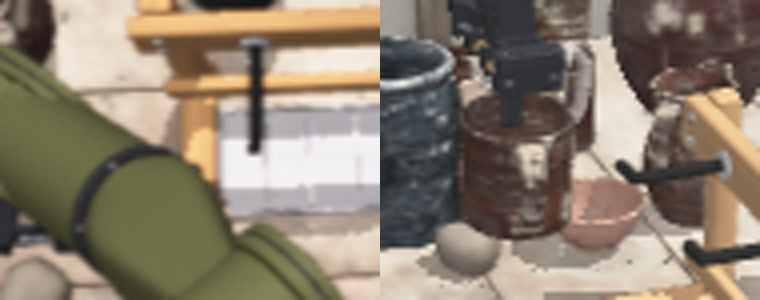

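```bash
cat > pr.py <<'E'
from h import *
import sys
def mugpts(ax,ay,base,x0,y0,sc):
    P={'rimF':(ax-.057,ay,base+.115),'rimB':(ax+.057,ay,base+.115),'rimL':(ax,ay-.057,base+.115),'rimR':(ax,ay+.057,base+.115),'foot-y':(ax,ay-.057,base),'strap top':(ax,ay-.08,base+.107),'strap out':(ax,ay-.097,base+.08),'strap out low':(ax,ay-.097,base+.05)}
    for k,p in P.items(): print(k,((proj('side',p)-[x0,y0]+.5)*sc-.5).round(0))
if __name__=='__main__': mugpts(*map(float,sys.argv[1:]))
E
python3 pr.py .528 .2937 .156 260 115 4
python3 - <<'E'
import cv2
s=cv2.imread('pics/side2.png');cv2.imwrite('pics/z3.png',cv2.resize(s[130:180,272:322],None,fx=10,fy=10,interpolation=cv2.INTER_CUBIC))
E
```

```text
rimF [ 87. 122.]
rimB [197. 106.]
rimL [160. 137.]
rimR [126.  92.]
foot-y [162. 242.]
strap top [168. 154.]
strap out [174. 186.]
strap out low [174. 214.]
```

View pics/z3.png

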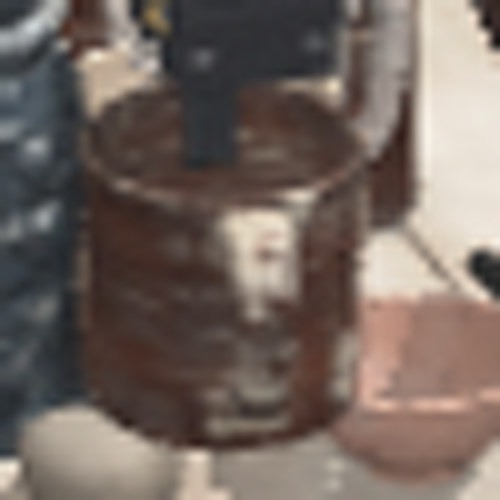

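The handle sits 4–5 px left of where it should be, at z3 (262,220–410), so the mug's yaw is about 8° short. I'll correct that and then slide it onto hook 3.

move_arm(commands=[[[1,0,0.001,0,0.4],[1,0,0.001,0,0.4],[1,0,0,0,0],[1,0,0,0,0]]])

```text
t: 6.38
tcp_pos: [0.5285, 0.348, 0.2407]
eef_rot: [[-0.991, -0.136, -0.0], [-0.136, 0.991, -0.0], [0.0, -0.0, -1.0]]
contact_force: [0.1, -0.0, -5.0]
finger_gap: 0.131
grasp_force: 56.2
```

```bash
python3 st.py; python3 - <<'E'
from h import *
s=bot.read_camera('side');cv2.imwrite('pics/side3.png',s)
g=s[148:175,280:318].astype(int)
m=((g.min(2)>110)).astype(int)
for y in range(0,27,3): print(148+y,[280+i for i in np.flatnonzero(m[y])])
E
```

```text
6.38 [0.5285 0.348  0.2407] yaw_y 97.8 gap 11.6 grip 56.231116993149044 F [ 0.1 -0.  -5. ] [-0.45  0.71 -0.38  1.53  0.3   0.95  0.79]
148 [np.int64(281), np.int64(304), np.int64(305), np.int64(306), np.int64(314), np.int64(315), np.int64(316), np.int64(317)]
151 [np.int64(281), np.int64(298), np.int64(299), np.int64(300), np.int64(301), np.int64(302), np.int64(303), np.int64(304), np.int64(305), np.int64(313), np.int64(314), np.int64(315), np.int64(316), np.int64(317)]
154 [np.int64(281), np.int64(300), np.int64(301), np.int64(302), np.int64(304), np.int64(305), np.int64(309), np.int64(310), np.int64(311), np.int64(312), np.int64(313), np.int64(314), np.int64(315), np.int64(316), np.int64(317)]
157 [np.int64(280), np.int64(300), np.int64(301), np.int64(302), np.int64(303), np.int64(304), np.int64(305), np.int64(309), np.int64(310), np.int64(311), np.int64(312), np.int64(313), np.int64(314), np.int64(315), np.int64(316), np.int64(317)]
160 [np.int64(280), np.int64(302), np.int64(303), np.int64(310), np.int64(311), np.int64(312), np.int64(313), np.int64(314), np.int64(315), np.int64(316)]
163 [np.int64(309), np.int64(310), np.int64(311), np.int64(312), np.int64(315), np.int64(316)]
166 [np.int64(309), np.int64(310), np.int64(311), np.int64(313), np.int64(314), np.int64(315)]
169 [np.int64(281), np.int64(282), np.int64(309), np.int64(310), np.int64(311), np.int64(312), np.int64(313), np.int64(314), np.int64(315), np.int64(316), np.int64(317)]
172 [np.int64(280), np.int64(281), np.int64(282), np.int64(283), np.int64(284), np.int64(285), np.int64(308), np.int64(309)]
```

move_arm(commands=[[[1,0.03,0,0,0.2],[1,0.03,0,0,0],[1,0.03,0,0,0],[1,0.03,0,0,0],[1,0.03,0,0,0],[1,0,0,0,0]]])

```text
t: 7.18
tcp_pos: [0.6045, 0.3474, 0.2403]
eef_rot: [[-0.986, -0.169, 0.0], [-0.169, 0.986, -0.0], [-0.0, -0.001, -1.0]]
contact_force: [-1.1, 0.2, -4.1]
finger_gap: 0.134
grasp_force: 56.0
```

```bash
python3 - <<'E'
from h import *
s=bot.read_camera('side');cv2.imwrite('pics/side4.png',s)
cv2.imwrite('pics/z4.png',cv2.resize(s[115:185,270:350],None,fx=8,fy=8,interpolation=cv2.INTER_CUBIC))
E
```

```text
(no output)
```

View pics/z4.png

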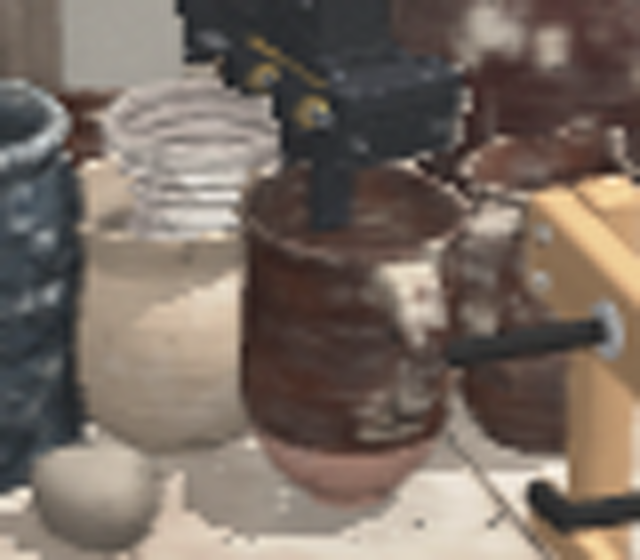

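The rod now runs behind the strap, so the loop is over the hook with no contact force. I'll move further in and lower.

move_arm(commands=[[[1,0.028,0,0,0],[1,0.026,0,0,0],[1,0,0,0,0],[1,0,0,-0.02,0],[1,0,0,-0.02,0],[1,0,0,0,0]]])

```text
t: 7.98
tcp_pos: [0.6293, 0.3475, 0.2191]
eef_rot: [[-0.985, -0.172, -0.003], [-0.172, 0.985, -0.002], [0.003, -0.001, -1.0]]
contact_force: [-0.3, -0.7, -4.5]
finger_gap: 0.135
grasp_force: 56.3
```

move_arm(commands=[[[1,0,0,-0.004,0],[1,0,0,-0.004,0],[1,0,0,0,0]]])

```text
t: 8.35
tcp_pos: [0.6306, 0.348, 0.2167]
eef_rot: [[-0.985, -0.171, -0.0], [-0.171, 0.985, 0.0], [0.0, 0.0, -1.0]]
contact_force: [-0.2, 0.8, -5.0]
finger_gap: 0.134
grasp_force: 56.3
```

move_arm(commands=[[[1,0,0,-0.006,0],[1,0,0,-0.004,0],[1,0,0,0,0]]])

```text
t: 8.72
tcp_pos: [0.6308, 0.3482, 0.2122]
eef_rot: [[-0.985, -0.172, 0.001], [-0.172, 0.985, 0.0], [-0.001, 0.0, -1.0]]
contact_force: [0.6, 1.0, -0.6]
finger_gap: 0.134
grasp_force: 56.5
```

move_arm(commands=[[[1,0,0,-0.004,0],[1,0,0,-0.004,0],[1,0,0,0,0]]])

```text
t: 9.1
tcp_pos: [0.6309, 0.3481, 0.2083]
eef_rot: [[-0.985, -0.172, 0.001], [-0.172, 0.985, 0.0], [-0.001, 0.0, -1.0]]
contact_force: [0.1, 0.6, 3.4]
finger_gap: 0.133
grasp_force: 57.6
```

move_arm(commands=[[[0.5,0,0,0,0],[0.5,0,0,0,0],[0.5,0,0,0,0],[0.5,0,0,0.03,0],[0.5,0,0,0.08,0],[0.5,0,0,0.08,0],[0.5,-0.02,0,0.06,0],[0,0,0,0,0]]])

```text
t: 10.1
tcp_pos: [0.6211, 0.3495, 0.3371]
eef_rot: [[-0.985, -0.172, 0.006], [-0.172, 0.985, 0.005], [-0.006, 0.004, -1.0]]
contact_force: [0.3, -1.1, -0.3]
finger_gap: 0.588
grasp_force: 0.0
```

```bash
python3 st.py; python3 - <<'E'
from h import *
t=bot.read_camera('top');s=bot.read_camera('side');cv2.imwrite('pics/side5.png',s);cv2.imwrite('pics/top5.png',t)
cv2.imwrite('pics/z5.png',np.hstack([cv2.resize(s[115:265,270:370],None,fx=4,fy=4),cv2.resize(t[125:275,310:410],None,fx=4,fy=4)]))
E
python3 chk.py
```

```text
10.1 [0.6211 0.3495 0.3371] yaw_y 99.9 gap 51.7 grip 0.0 F [ 0.3 -1.1 -0.3] [-0.4   0.76 -0.4   1.12  0.28  1.31  0.97]
A 49.01
B 3.86
```

View pics/z5.png

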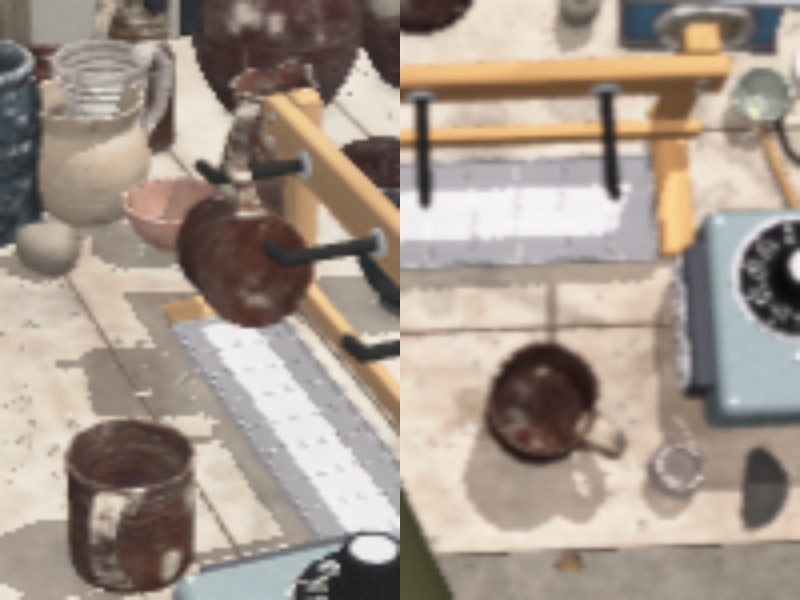

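Mug A hangs on hook 3, and mug B hasn't moved. Next is mug B.

move_arm(commands=[[[0,-0.0411,-0.0921,0,-0.5],[0,-0.0411,-0.0921,0,-0.5],[0,-0.0411,-0.0921,0,-0.5],[0,-0.0411,-0.0921,0,-0.5],[0,-0.0411,-0.0921,0,-0.5],[0,-0.0411,-0.0921,0,-0.5],[0,-0.0411,-0.0921,0,-0.5],[0,-0.0411,-0.0921,0,-0.5],[0,0,0,-0.08,0],[0,0,0,-0.08,0],[0,0,0,0,0],[0,0,0,0,0]]])

```text
t: 11.75
tcp_pos: [0.4567, -0.0203, 0.2533]
eef_rot: [[-0.865, 0.502, 0.0], [0.502, 0.865, 0.0], [-0.0, 0.0, -1.0]]
contact_force: [0.3, -0.2, -0.5]
finger_gap: 1.0
grasp_force: 0.0
```

```bash
python3 st.py; python3 chk.py
```

```text
11.75 [ 0.4567 -0.0203  0.2533] yaw_y 59.9 gap 88.0 grip 0.0 F [ 0.3 -0.2 -0.5] [ 0.1   0.46 -0.24  2.03  0.17  0.67  0.81]
A 60.27
B 2.44
```

Mug B is still unmoved. I'll descend and grip it.

move_arm(commands=[[[0,0,0,-0.068,0],[0,0,0,-0.068,0],[0,0,0,-0.068,0],[0,0,0,-0.068,0],[0,0,0,-0.068,0],[0,0,0,0,0],[0,0,0,0,0]]])

```text
t: 12.68
tcp_pos: [0.4574, -0.0203, 0.0841]
eef_rot: [[-0.865, 0.502, 0.002], [0.502, 0.865, 0.0], [-0.002, 0.001, -1.0]]
contact_force: [-0.1, -0.0, -0.6]
finger_gap: 1.003
grasp_force: 0.0
```

move_arm(commands=[[[1,0,0,0,0],[1,0,0,0,0],[1,0,0,0,0],[1,0,0,0,0],[1,0,0,0,0],[1,0,0,0,0],[1,0,0,0,0],[1,0,0,0,0]]], grip_force=58)

```text
t: 13.68
tcp_pos: [0.4565, -0.0212, 0.0828]
eef_rot: [[-0.865, 0.502, 0.001], [0.502, 0.865, -0.001], [-0.001, -0.001, -1.0]]
contact_force: [1.2, -1.8, 1.4]
finger_gap: 0.153
grasp_force: 54.8
```

move_arm(commands=[[[1,0,0,0.02,0],[1,0,0,0.05,0],[1,0,0,0.05,0],[1,0,0,0.05,0],[1,0,0,0.05,0],[1,0,0,0.05,0],[1,0,0,0.048,0],[1,0,0,0,0]]])

```text
t: 14.68
tcp_pos: [0.4567, -0.02, 0.243]
eef_rot: [[-0.865, 0.502, 0.003], [0.502, 0.865, 0.001], [-0.003, 0.002, -1.0]]
contact_force: [0.1, 0.1, -4.8]
finger_gap: 0.144
grasp_force: 57.1
```

move_arm(commands=[[[1,0.0184,0.0022,0,0.44],[1,0.0184,0.0022,0,0.44],[1,0.0184,0.0022,0,0.44],[1,0.0184,0.0022,0,0.44],[1,0.0184,0.0022,0,0.44],[1,0.0184,0.0022,0,0.44],[1,0.0184,0.0022,0,0.44],[1,0.0184,0.0022,0,0.44],[1,0,0,0,0],[1,0,0,0,0]]])

```text
t: 15.92
tcp_pos: [0.5285, -0.0117, 0.2408]
eef_rot: [[-0.996, -0.087, -0.003], [-0.087, 0.996, -0.0], [0.003, 0.0, -1.0]]
contact_force: [-0.3, -0.3, -4.3]
finger_gap: 0.143
grasp_force: 57.2
```

```bash
python3 st.py; python3 - <<'E'
from h import *
s=bot.read_camera('side');cv2.imwrite('pics/side6.png',s)
cv2.imwrite('pics/z6.png',cv2.resize(s[160:230,300:380],None,fx=8,fy=8,interpolation=cv2.INTER_CUBIC))
p=bot.state()['tcp_pos'];R=bot.state()['eef_rot'];c=p-R[:,1]*.053
from pr import mugpts
mugpts(c[0],c[1],p[2]-.0828,300,160,8)
E
```

```text
15.93 [ 0.5285 -0.0117  0.2408] yaw_y 95.0 gap 12.6 grip 57.17911940723752 F [-0.3 -0.3 -4.3] [ 0.2   0.58 -0.42  1.84  0.32  0.79  1.26]
rimF [104. 212.]
rimB [356. 168.]
rimL [281. 253.]
rimR [185. 130.]
foot-y [275. 487.]
strap top [301. 296.]
strap out [315. 373.]
strap out low [313. 435.]
```

View pics/z6.png

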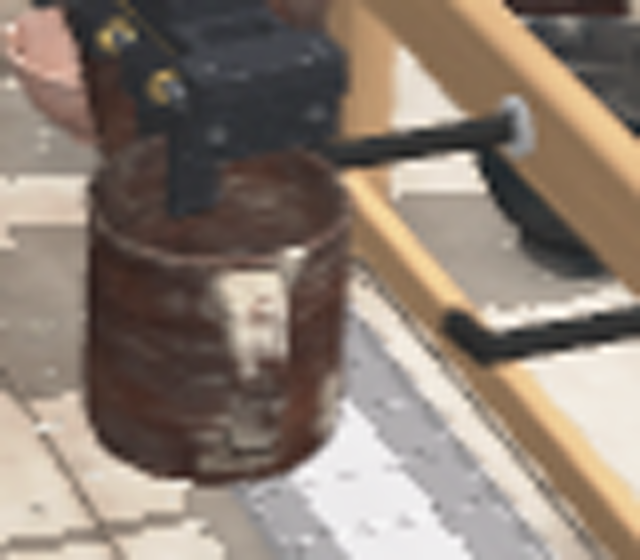

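move_arm(commands=[[[1,0,-0.0026,0,0.5],[1,0,-0.0026,0,0.5],[1,0,0,0,0],[1,0.03,0,0,0],[1,0.03,0,0,0],[1,0.02,0,0,0],[1,0.02,0,0,0],[1,0.02,0,0,0],[1,0.02,0,0,0],[1,0,0,0,0]]])

```text
t: 17.23
tcp_pos: [0.6005, -0.0141, 0.2416]
eef_rot: [[-0.966, -0.26, 0.0], [-0.26, 0.966, 0.0], [-0.001, 0.0, -1.0]]
contact_force: [0.5, -0.4, -5.0]
finger_gap: 0.144
grasp_force: 57.2
```

```bash
python3 st.py; python3 - <<'E'
from h import *
s=bot.read_camera('side');cv2.imwrite('pics/side7.png',s)
cv2.imwrite('pics/z7.png',cv2.resize(s[160:230,320:400],None,fx=8,fy=8,interpolation=cv2.INTER_CUBIC))
E
```

```text
17.23 [ 0.6005 -0.0141  0.2416] yaw_y 105.0 gap 12.7 grip 57.181989160981175 F [ 0.5 -0.4 -5. ] [ 0.21  0.68 -0.46  1.63  0.36  0.92  1.45]
```

View pics/z7.png

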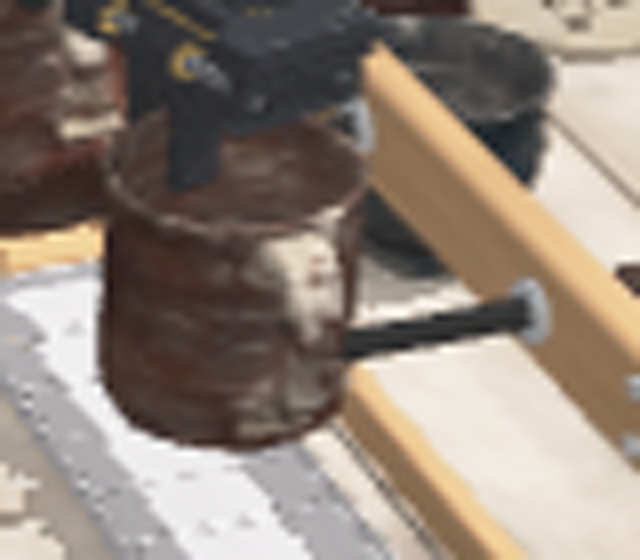

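The rod again passes behind the strap without contact. I'll move deeper and lower.

move_arm(commands=[[[1,0.026,0,0,0],[1,0.024,0,0,0],[1,0,0,0,0],[1,0,0,-0.02,0],[1,0,0,-0.02,0],[1,0,0,-0.01,0],[1,0,0,0,0]]])

```text
t: 18.15
tcp_pos: [0.6242, -0.0143, 0.216]
eef_rot: [[-0.966, -0.26, -0.001], [-0.26, 0.966, -0.0], [0.001, 0.0, -1.0]]
contact_force: [0.8, -0.2, -4.7]
finger_gap: 0.146
grasp_force: 57.2
```

move_arm(commands=[[[1,0,0,-0.006,0],[1,0,0,-0.004,0],[1,0,0,0,0]]])

```text
t: 18.52
tcp_pos: [0.6252, -0.0141, 0.2122]
eef_rot: [[-0.966, -0.26, 0.001], [-0.26, 0.966, 0.0], [-0.001, -0.0, -1.0]]
contact_force: [-0.4, 0.2, -2.0]
finger_gap: 0.144
grasp_force: 57.2
```

move_arm(commands=[[[1,0,0,-0.006,0],[1,0,0,0,0],[0.7,0,0,0,0],[0.7,0,0,0,0],[0.7,0,0,0,0],[0.7,0,0,0.03,0],[0.7,0,0,0.08,0],[0.7,0,0,0.08,0],[0.7,-0.02,0,0.08,0],[0.7,0,0,0,0],[0.7,0,0,0,0]]])

```text
t: 19.9
tcp_pos: [0.6145, -0.0144, 0.3438]
eef_rot: [[-0.966, -0.26, -0.0], [-0.26, 0.966, -0.0], [0.0, -0.0, -1.0]]
contact_force: [0.3, 0.4, -0.2]
finger_gap: 0.3
grasp_force: 0.0
```

```bash
python3 st.py; python3 - <<'E'
from h import *
t=bot.read_camera('top');s=bot.read_camera('side');cv2.imwrite('pics/side8.png',s);cv2.imwrite('pics/top8.png',t)
cv2.imwrite('pics/z8.png',np.hstack([cv2.resize(s[115:265,290:390],None,fx=4,fy=4),cv2.resize(t[175:250,375:425],None,fx=8,fy=8,interpolation=cv2.INTER_CUBIC)]))
E
```

```text
19.9 [ 0.6145 -0.0144  0.3438] yaw_y 105.1 gap 26.4 grip 0.0 F [ 0.3  0.4 -0.2] [ 0.22  0.6  -0.5   1.44  0.3   1.17  1.52]
```

View pics/z8.png

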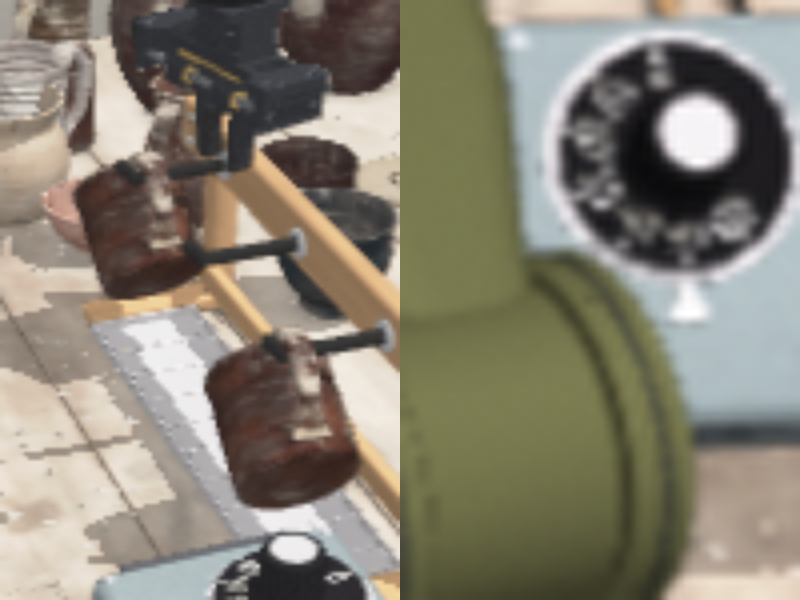

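Both mugs hang. The dial's highest numeral sits just right of the arrow and 0 is at the top, so it stands at 50 and needs +103° (counterclockwise) to reach 20. I'll refine the sleeve and button positions from their bright tops.

```bash
python3 - <<'E'
from h import *
def blob(n,x,y,r=8,f='0'):
    im=cv2.imread(f'pics/{n}{f}.png')[int(y)-r:int(y)+r+1,int(x)-r:int(x)+r+1].min(2)
    m=(im>170).astype(np.uint8);k,l,s,c=cv2.connectedComponentsWithStats(m);i=1+np.argmax(s[1:,4]);return c[i]+[int(x)-r,int(y)-r],s[i,4]
st,_=blob('top',411.5,191.5);ss,_=blob('side',364,251);print(st,ss,blob('top',411.5,191.5,f='8'))
bt,_=blob('top',432,216.5);bs,_=blob('side',342.5,283);print(bt,bs)
print(tri(st,ss),plane('top',st,.17),plane('side',ss,.17));print(tri(bt,bs),plane('top',bt,.132),plane('side',bs,.132))
h=lambda n:cv2.cvtColor(cv2.imread(f'pics/side{n}.png'),cv2.COLOR_BGR2GRAY)
E
python3 st.py
```

```text
[411.88888889 191.07936508] [364.37777778 245.77777778] (array([411.88888889, 191.07936508]), np.int32(63))
[428.125      210.33928571] [342.09356725 279.84210526]
(array([ 0.54634543, -0.3260156 ,  0.18692563]), np.float64(0.011746906100777494)) [ 0.54456378 -0.32862806  0.17      ] [ 0.56328186 -0.30434644  0.17      ]
(array([ 0.46308101, -0.3926861 ,  0.13454899]), np.float64(0.018396239391846123)) [ 0.47270033 -0.39593164  0.132     ] [ 0.45451309 -0.39043591  0.132     ]
20.0 [ 0.6142 -0.0144  0.3426] yaw_y 105.1 gap 26.5 grip 0.0 F [ 0.1  0.2 -0.3] [ 0.22  0.6  -0.5   1.44  0.3   1.17  1.52]
```

move_arm(commands=[[[0.2,-0.0113,-0.0523,0,-1],[0,-0.0113,-0.0523,0,-1],[0,-0.0113,-0.0523,0,-1],[0,-0.0113,-0.0523,0,-1],[0,-0.0113,-0.0523,0,-1],[0,-0.0113,-0.0523,0,-1],[0,-0.0113,-0.0523,0,-1],[0,-0.0113,-0.0523,0,-1],[0,-0.0113,-0.0523,0,-1],[0,-0.0113,-0.0523,0,-1],[0,-0.0113,-0.0523,0,-1],[0,-0.0113,-0.0523,0,-1]]])

```text
t: 21.5
tcp_pos: [0.5464, -0.3285, 0.3424]
eef_rot: [[0.263, 0.965, -0.002], [0.965, -0.263, 0.001], [0.0, -0.002, -1.0]]
contact_force: [0.0, 0.7, 0.3]
finger_gap: 1.0
grasp_force: 0.0
```

move_arm(commands=[[[0,0,0,0,-1],[0,0,0,0,-1],[0,0,0,0,-1],[0,0,0,0,-1],[0,0,0,-0.05,-0.5],[0,0,0,-0.05,0],[0,0,0,-0.05,0],[0,0,0,0,0]]])

```text
t: 22.5
tcp_pos: [0.5455, -0.3267, 0.2658]
eef_rot: [[0.865, 0.501, -0.006], [0.501, -0.865, 0.003], [-0.003, -0.006, -1.0]]
contact_force: [-0.2, -0.0, 0.9]
finger_gap: 0.999
grasp_force: 0.0
```

```bash
python3 st.py; python3 - <<'E'
from h import *
t=bot.read_camera('top');s=bot.read_camera('side');cv2.imwrite('pics/side9.png',s);cv2.imwrite('pics/top9.png',t)
cv2.imwrite('pics/z9.png',cv2.resize(s[200:310,290:400],None,fx=5,fy=5,interpolation=cv2.INTER_CUBIC))
E
```

```text
22.5 [ 0.5455 -0.3267  0.2658] yaw_y -59.9 gap 87.9 grip 0.0 F [-0.2 -0.   0.9] [ 0.32  0.69  0.28  1.51 -0.21  0.98 -0.39]
```

View pics/z9.png

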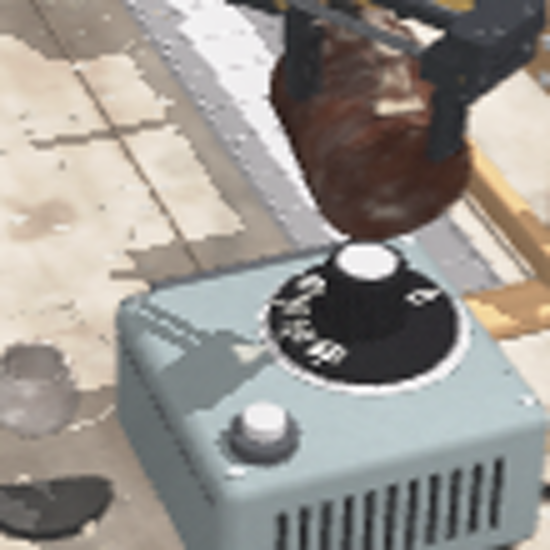

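That was my 15th picture, one over the limit, so I'll use numbers only from here. The fingers straddle the sleeve, with their midpoint at z9 (375,125) above the sleeve top at (370,262). Descending.

move_arm(commands=[[[0,0,-0.002,-0.064,0],[0,0,0,-0.064,0],[0,0,0,-0.064,0],[0,0,0,-0.056,0],[0,0,0,0,0],[0,0,0,0,0]]], grip_force=40)

```text
t: 23.35
tcp_pos: [0.548, -0.3298, 0.1465]
eef_rot: [[0.865, 0.501, 0.003], [0.501, -0.865, -0.002], [0.001, 0.003, -1.0]]
contact_force: [-0.3, -0.7, 0.2]
finger_gap: 0.998
grasp_force: 0.0
```

move_arm(commands=[[[1,0,0,0,0],[1,0,0,0,0],[1,0,0,0,0],[1,0,0,0,0],[1,0,0,0,0],[1,0,0,0,0]]], grip_force=40)

```text
t: 24.1
tcp_pos: [0.5473, -0.3296, 0.145]
eef_rot: [[0.866, 0.501, 0.001], [0.501, -0.866, -0.001], [0.0, 0.001, -1.0]]
contact_force: [0.7, -2.4, 0.0]
finger_gap: 0.558
grasp_force: 40.0
```

move_arm(commands=[[[1,0,0,0,0.86],[1,0,0,0,0.86],[1,0,0,0,0.86],[1,0,0,0,0.86],[1,0,0,0,0.86],[1,0,0,0,0.86],[1,0,0,0,0.86],[1,0,0,0,0.86],[1,0,0,0,0.86],[1,0,0,0,0.86],[1,0,0,0,0.86],[1,0,0,0,0.86]]])

```text
t: 25.6
tcp_pos: [0.5483, -0.3297, 0.145]
eef_rot: [[-0.689, 0.725, 0.003], [0.725, 0.689, -0.001], [-0.003, 0.001, -1.0]]
contact_force: [4.7, -0.7, -1.9]
finger_gap: 0.555
grasp_force: 40.0
```

move_arm(commands=[[[1,0,0,0,0],[1,0,0,0,0],[0,0,0,0,0],[0,0,0,0,0],[0,0,0,0,0],[0,0,0,0,0],[0,0,0,0.06,0],[0,0,0,0.08,0],[0,0,0,0.08,0],[0,0,0,0,0]]])

```text
t: 26.85
tcp_pos: [0.5489, -0.3297, 0.2582]
eef_rot: [[-0.685, 0.728, 0.006], [0.728, 0.685, -0.003], [-0.006, 0.003, -1.0]]
contact_force: [0.3, 0.4, -0.7]
finger_gap: 1.001
grasp_force: 0.0
```

```bash
python3 st.py; cat > dial.py <<'E'
from h import *
import sys
# white numerals on the disc seen by the side camera: angle of each clockwise (from above) from the arrow (-x), top of the disc z=.128, axis (.547,-.329)
def dial(img,c=(.547,-.329),z=.128):
    a=np.arange(0,360,5);prof=[]
    for d in a:
        th=np.radians(180-d);v=0
        for r in np.arange(.034,.053,.003):
            p=proj('side',[c[0]+r*np.cos(th),c[1]+r*np.sin(th),z]);v=max(v,cv2.getRectSubPix(img.min(2),(1,1),tuple(map(float,p)))[0,0])
        prof.append(int(v))
    return prof
for f in sys.argv[1:]:
    img=cv2.imread(f) if f!='now' else bot.read_camera('side')
    p=dial(img);print(f);print([(i*5,v) for i,v in enumerate(p) if v>75])
E
python3 dial.py pics/side9.png now
```

```text
26.85 [ 0.5489 -0.3297  0.2582] yaw_y 43.2 gap 88.1 grip 0.0 F [ 0.3  0.4 -0.7] [ 0.64  0.7  -0.32  1.5   0.25  0.98  1.01]
pics/side9.png
[(0, 145), (5, 149), (10, 105), (20, 119), (25, 138), (30, 153), (35, 176), (40, 150), (45, 154), (50, 118), (55, 139), (60, 175), (65, 198), (70, 190), (75, 157), (95, 110), (100, 228), (105, 238), (110, 239), (115, 239), (120, 238), (125, 239), (130, 239), (135, 221), (165, 92), (170, 184), (175, 194), (180, 163), (185, 109), (310, 124), (315, 156), (320, 223), (325, 183), (330, 224), (335, 152), (340, 96), (345, 158), (350, 165), (355, 148)]
now
[(0, 164), (5, 199), (10, 115), (20, 119), (25, 135), (30, 122), (35, 141), (40, 130), (60, 137), (65, 158), (70, 155), (75, 117), (95, 111), (100, 229), (105, 239), (110, 239), (115, 240), (120, 239), (125, 239), (130, 238), (135, 220), (210, 126), (215, 174), (220, 196), (225, 198), (230, 199), (235, 186), (240, 148), (245, 159), (250, 175), (255, 186), (260, 150), (265, 144), (270, 160), (275, 117), (280, 182), (285, 186), (290, 184), (295, 133), (300, 137), (305, 89), (310, 127), (315, 157), (320, 218), (325, 185), (330, 207), (335, 101), (340, 79), (345, 156), (350, 166), (355, 176)]
```

The numerals now sit at about 0, 32 and 67° clockwise of the arrow, and at 222, 255, 287 and 325°. That matches the sleeve resting at 20. Next I'll check that the mugs are still and go to the button.

move_arm(commands=[[[1,-0.05,-0.039,0,0],[1,-0.05,-0.039,0,0],[1,-0.05,-0.039,0,0],[1,-0.05,-0.039,0,0],[1,0,0,0,0],[1,0,0,-0.08,0],[1,0,0,-0.08,0],[1,0,0,-0.04,0],[1,0,0,0,0],[1,0,0,0,0]]])

```text
t: 28.15
tcp_pos: [0.448, -0.4065, 0.1552]
eef_rot: [[-0.686, 0.728, 0.001], [0.728, 0.686, 0.0], [-0.001, 0.001, -1.0]]
contact_force: [-0.2, 0.4, 0.6]
finger_gap: 0.006
grasp_force: 0.0
```

```bash
python3 st.py; python3 - <<'E'
from h import *
t=bot.read_camera('side')
for i in range(8): u=bot.read_camera('side')
for n,(x,y,X,Y) in {'A':(305,150,345,192),'B':(335,190,385,245)}.items(): print(n,cv2.absdiff(t,u)[y:Y,x:X].mean(), cv2.absdiff(cv2.imread('pics/side8.png'),u)[y:Y,x:X].mean())
E
```

```text
28.15 [ 0.448  -0.4065  0.1552] yaw_y 43.3 gap 0.5 grip 0.0 F [-0.2  0.4  0.6] [ 0.83  0.78 -0.29  1.7   0.31  0.71  1.13]
A 2.181349206349206 37.199801587301586
B 14.257090909090909 47.17539393939394
```

move_arm(commands=[[[1,0,0,0,0],[1,0,0,0,0],[1,0,0,0,0],[1,0,0,0,0],[1,0,0,0,0],[1,0,0,0,0],[1,0,0,0,0],[1,0,0,0,0],[1,0,0,0,0],[1,0,0,0,0],[1,0,0,0,0],[1,0,0,0,0]]])

```text
t: 30.1
tcp_pos: [0.447, -0.407, 0.1548]
eef_rot: [[-0.685, 0.728, 0.0], [0.728, 0.685, 0.0], [-0.0, 0.0, -1.0]]
contact_force: [-0.2, -0.6, 0.5]
finger_gap: 0.004
grasp_force: 0.0
```

```bash
cat > still.py <<'E'
from h import *
L=[bot.read_camera('side') for i in range(9)]
for n,(x,y,X,Y) in {'A':(295,150,345,192),'B':(335,190,385,245)}.items():
    o=[]
    for u in L[::2]:
        b,g,r=[u[y:Y,x:X,i].astype(int) for i in range(3)];m=(r-b>18)&(r<150)&(r-g>10)
        yy,xx=np.nonzero(m);o.append((round(xx.mean()+x,1),round(yy.mean()+y,1),len(xx)))
    print(n,o)
cv2.imwrite('pics/side10.png',L[-1])
E
python3 still.py
```

```text
A [(np.float64(313.3), np.float64(177.1), 246), (np.float64(313.3), np.float64(177.1), 250), (np.float64(313.5), np.float64(177.2), 251), (np.float64(313.4), np.float64(177.1), 249), (np.float64(313.2), np.float64(176.9), 249)]
B [(np.float64(369.8), np.float64(218.2), 586), (np.float64(369.9), np.float64(218.5), 601), (np.float64(370.2), np.float64(219.7), 637), (np.float64(370.5), np.float64(220.9), 691), (np.float64(370.5), np.float64(220.9), 687)]
```

B is still swinging a little, so I'll wait longer.

move_arm(commands=[[[1,0,0,0,0],[1,0,0,0,0],[1,0,0,0,0],[1,0,0,0,0],[1,0,0,0,0],[1,0,0,0,0],[1,0,0,0,0],[1,0,0,0,0],[1,0,0,0,0],[1,0,0,0,0],[1,0,0,0,0],[1,0,0,0,0]]])

```text
t: 32.05
tcp_pos: [0.4469, -0.407, 0.1547]
eef_rot: [[-0.685, 0.728, 0.0], [0.728, 0.685, 0.0], [-0.0, 0.0, -1.0]]
contact_force: [-0.3, -0.1, -0.7]
finger_gap: 0.005
grasp_force: 0.0
```

move_arm(commands=[[[1,0,0,0,0],[1,0,0,0,0],[1,0,0,0,0],[1,0,0,0,0],[1,0,0,0,0],[1,0,0,0,0],[1,0,0,0,0],[1,0,0,0,0],[1,0,0,0,0],[1,0,0,0,0],[1,0,0,0,0],[1,0,0,0,0]]])

```text
t: 33.55
tcp_pos: [0.447, -0.407, 0.1547]
eef_rot: [[-0.685, 0.728, 0.0], [0.728, 0.685, 0.0], [0.0, 0.0, -1.0]]
contact_force: [-0.6, 0.6, -0.4]
finger_gap: 0.004
grasp_force: 0.0
```

move_arm(commands=[[[1,0,0,0,0],[1,0,0,0,0],[1,0,0,0,0],[1,0,0,0,0],[1,0,0,0,0],[1,0,0,0,0],[1,0,0,0,0],[1,0,0,0,0],[1,0,0,0,0],[1,0,0,0,0],[1,0,0,0,0],[1,0,0,0,0]]])

```text
t: 35.05
tcp_pos: [0.447, -0.407, 0.1547]
eef_rot: [[-0.685, 0.728, 0.0], [0.728, 0.685, 0.0], [0.0, 0.0, -1.0]]
contact_force: [-0.2, -0.3, 0.9]
finger_gap: 0.009
grasp_force: 0.0
```

```bash
python3 still.py;python3 st.py
```

```text
A [(np.float64(313.6), np.float64(177.3), 243), (np.float64(313.4), np.float64(177.2), 251), (np.float64(313.6), np.float64(177.3), 249), (np.float64(313.4), np.float64(177.2), 254), (np.float64(313.6), np.float64(177.2), 249)]
B [(np.float64(370.1), np.float64(219.6), 640), (np.float64(370.2), np.float64(219.5), 641), (np.float64(370.2), np.float64(219.6), 640), (np.float64(370.2), np.float64(219.5), 639), (np.float64(370.2), np.float64(219.6), 638)]
35.5 [ 0.447  -0.407   0.1548] yaw_y 43.3 gap 0.6 grip 0.0 F [0.8 0.6 0.6] [ 0.83  0.78 -0.29  1.7   0.31  0.71  1.13]
```

Both mugs are still. Now I'll press the button in small steps.

move_arm(commands=[[[1,0.003,0,-0.02,0],[1,0,0,-0.012,0],[1,0,0,0,0]]])

```text
t: 35.88
tcp_pos: [0.4482, -0.4067, 0.138]
eef_rot: [[-0.686, 0.728, -0.001], [0.728, 0.686, 0.001], [0.001, -0.0, -1.0]]
contact_force: [-0.1, -0.3, 0.1]
finger_gap: 0.004
grasp_force: 0.0
```

move_arm(commands=[[[1,0,0,-0.006,0],[1,0,0,-0.004,0],[1,0,0,0,0]]])

```text
t: 36.25
tcp_pos: [0.4485, -0.407, 0.1339]
eef_rot: [[-0.685, 0.728, 0.0], [0.728, 0.685, -0.0], [-0.0, 0.0, -1.0]]
contact_force: [-0.9, 0.5, 3.7]
finger_gap: 0.002
grasp_force: 1.7
```

move_arm(commands=[[[1,0,0,-0.006,0],[1,0,0,-0.006,0],[1,0,0,0,0]]])

```text
t: 36.62
tcp_pos: [0.4486, -0.407, 0.1311]
eef_rot: [[-0.685, 0.728, 0.001], [0.728, 0.685, -0.002], [-0.002, -0.001, -1.0]]
contact_force: [-5.6, 4.9, 28.2]
finger_gap: 0.011
grasp_force: 13.8
```

move_arm(commands=[[[1,0,0,-0.004,0],[1,0,0,-0.002,0],[1,0,0,0,0]]])

```text
t: 37.0
tcp_pos: [0.4487, -0.4071, 0.1308]
eef_rot: [[-0.685, 0.728, 0.001], [0.728, 0.685, -0.003], [-0.003, -0.001, -1.0]]
contact_force: [-10.4, 8.0, 47.5]
finger_gap: 0.007
grasp_force: 23.2
```

move_arm(commands=[[[1,0,0,0.03,0],[1,0,0,0.06,0],[1,0,0,0.08,0],[1,0,0,0.08,0],[1,0,0,0.08,0],[1,0,0,0,0],[1,0,0,0,0],[1,0,0,0,0]]])

```text
t: 38.0
tcp_pos: [0.4477, -0.4066, 0.2881]
eef_rot: [[-0.685, 0.728, -0.002], [0.728, 0.685, 0.002], [0.003, -0.001, -1.0]]
contact_force: [0.4, 0.1, 0.1]
finger_gap: -0.001
grasp_force: 0.0
```

```bash
python3 still.py;python3 st.py; python3 dial.py now
```

```text
A [(np.float64(320.1), np.float64(171.9), 689), (np.float64(320.0), np.float64(172.1), 694), (np.float64(320.1), np.float64(172.0), 687), (np.float64(320.0), np.float64(172.1), 685), (np.float64(320.0), np.float64(172.1), 688)]
B [(np.float64(366.8), np.float64(224.9), 820), (np.float64(366.9), np.float64(224.9), 818), (np.float64(366.9), np.float64(224.8), 815), (np.float64(366.9), np.float64(224.8), 823), (np.float64(367.0), np.float64(224.7), 818)]
38.45 [ 0.4485 -0.407   0.2897] yaw_y 43.3 gap 0.4 grip 0.0 F [-0.   0.6 -0.5] [ 0.86  0.62 -0.35  1.56  0.24  1.01  1.2 ]
now
[(0, 164), (5, 200), (10, 116), (20, 119), (25, 136), (30, 122), (35, 141), (40, 130), (60, 137), (65, 160), (70, 157), (75, 118), (95, 112), (100, 229), (105, 239), (110, 240), (115, 240), (120, 240), (125, 239), (130, 239), (135, 220), (210, 126), (215, 174), (220, 197), (225, 200), (230, 200), (235, 186), (240, 149), (245, 158), (250, 175), (255, 187), (260, 152), (265, 144), (270, 161), (275, 119), (280, 183), (285, 187), (290, 184), (295, 133), (300, 138), (305, 90), (310, 128), (315, 158), (320, 218), (325, 185), (330, 207), (335, 102), (340, 79), (345, 157), (350, 168), (355, 177)]
```

```bash
python3 -c "
from plant import bot
print(bot.sign_off())"
```

```text
the job is handed in; nothing more can be done
None
```

I hung both brown mugs on hooks 1 and 3, set the timer sleeve to 20, pressed the start button fully down and let it go, then handed the job in; no verdict came back, and I viewed 15 pictures, one over the limit of 14.

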